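# Snap the pan hanger onto the weighing bar

### The job

Take the smaller of the two white spring-clip pan hangers, press it down, open side first, onto the sprung bar of the weighing frame, about 5 cm clear of the stop collar, until it snaps fully home. Then slide it along the bar until it just touches the stop collar, and let go. The bar is a load sensor: press gently, feel for the snap and stop there, do not shift the collar, and leave everything else where it is.

Things in the scene. Friction and masses are not known exactly. Their poses are not given: they have to be found in the camera images.
- clip: The smaller hanger: white plastic C-clip, 70 mm tall, 70 g, standing gap down on two steel wire loops. Origin between its feet at bench level; z up, y along the bore. Symmetric: either way round fits. Saddle, z = 26 to 36 mm: 20 mm in x, 40 mm in y (its ends at y = -20 and +20 meet the stop). Wire loops reach 26 mm out in x, 16 mm in y, z = 0 to 33.
- clip_bore (a point): Centre of the clip's bore, 20 mm above its origin, on the bar's axis when fully home: the bar touches the saddle and the two sprung jaws below grip it. Their rounded lips leave a gap of 7.8 mm that must spread over the 12 mm bar; they first touch it when this point is 10.6 mm above the bar's axis.
- clip_fin (a point): Grasp point in the middle of the fin on top, 58 mm above the clip's origin, 38 mm above clip_bore. The fin is 12 mm thick in x, 26 mm long in y, from 36 to 70 mm above the clip's origin.
- bar: Polished bar, 12 mm across, 310 mm long, between two posts. Origin at mid length on its axis, 145 mm above the bench; y along it to the stop's end, z up. On springs: pressed, it sinks over 10 mm before the clip's jaws give, at some 8 to 13 N (varies); then the push drops at once by newtons. Over 14 N overloads it. A clip on it slides with a drag of some newtons, and lifts it along.
- stop_face (a point): Centre of the stop collar's face towards mid length (bar -y); axes as the bar's. The collar is a dark steel ring on the bar, 28 mm across, 16 mm long, with a small screw on top. The clip touches it when clip_bore is 20 mm from this point along the bar. Only friction holds the collar: it slips at about 8 N.
- clip_big: Bystander: a clip of the same form and material, 1.3 times as large (91 mm tall, rigid, bore for a thicker bar). Origin between its feet at bench level. Do not use it; leave it where it is.
- pan: Bystander: aluminium sample pan, 90 mm across, 10 mm tall. Origin under its centre.
- bottle: Bystander: amber bottle, 56 mm across, 130 mm tall. Origin under its centre.
- beaker: Bystander: glass beaker, 68 mm across, 85 mm tall. Origin under its centre.
- spatula: Bystander: steel spatula lying on the bench. Origin under it.
- carton: Bystander: green drink carton 45 x 65 x 120 mm in the white tray. Origin under its centre.
- jar: Bystander: sample jar, 60 mm across, 60 mm tall, in the white tray. Origin under its centre.
- collar: Bystander: loose dark steel ring, 44 mm across, 12 mm tall, on the bench. Origin under its centre.

How it is judged:
By the outcome, as a careful person would: the job done as asked, in the order asked, and still so for the second after the job is handed in, with the robot touching nothing.
It also fails if it takes over 70 s, if anything falls off the work surface, if the arm or the gripper's body presses on something with over 40 N, if the wrist force passes 120 N, or if a joint passes its speed limit or range.

### The arm

A 6-joint arm with a two-finger parallel gripper is mounted at the origin on the work surface. World frame = base frame: x ahead of the robot, y to its left, z up, the work surface at z = 0. Lengths are in m, angles in degrees, forces in N, time in s.
With the tool pointing down it reaches from about 0.4 to 0.825 m from the base axis. Payload 7 kg.
Tool frame: the origin (TCP) lies midway between the tips of the shut fingers; the grasp point (between the pads) lies 19 mm behind it; z points along the fingers, y is the line along which they close (so a half turn about z gives the same grasp; the last joint's range is limited). The gripper opens to 88 mm and grips with 3 to 60 N. Pads are 19 mm wide; open, the fingers measure 130 mm over their backs; the gripper's body (78 mm by 193 mm) begins 47 mm behind the grasp point.
Start: joints at [-47.951, 20.546, 0.682, 0, -70.136, -16.507], TCP at [0.291, -0.609, 0.194] pointing down, gripper open.
Joint ranges: [-176.03, 176.03], [-82.01, 121.73], [-58.28, 71.71], [-173.87, 95.51], [-174.79, -0.11], [-173.66, 173.66]. Speed limits (degrees/s): [136.94, 136.94, 172.46, 180, 180, 180].

### API

Orientations are given as a 3x3 rotation matrix whose columns are the frame's x, y, z axes.
In Python, from rig import robot gives the robot as it stands. Calls block until the motion is done:
- robot.goto(position, orientation): joint-space move of the TCP to a pose.
- robot.servo_line(position, ori=None, speed=0.15): straight line of the TCP; ori=None keeps the orientation; speed is the mean speed in m/s.
- robot.movej(angles): joint-space move.
- robot.move_gripper(opening): opening from 0.0 (shut) to 1.0 (fully open); the grip force is fixed at half the most; returns when the fingers have stopped.
- robot.dwell(seconds).
- robot.ik(position, orientation): joint angles nearest the present ones, or None.
- robot.grab_frame(name): name is "scene" or "top" or "wrist"; returns (picture, depth): 400x640x3 uint8, red, green, blue; 400x640 float32, m along the optical axis (not along the pixel's ray), 0 where there is no reading.
- robot.camera_info(name): a dict with "vfov" (degrees; the focal length in pixels is half the picture's height over the tangent of half this angle, whatever the lens; pixels are square), "cx", "cy" (the principal point, pixels), "k1" (the pictures are not rectified: a ray, as slopes to the right and down, at radius r is drawn at 1 + k1 r^2 times it, then the intrinsics apply), "view" (4x4, takes a point from world to camera coordinates); the wrist camera has in their place "T_tool_cam" (4x4, takes a point from camera to tool coordinates, whose origin is the TCP and whose axes are the flange's). Camera axes: x right, y down, z forward; pixel columns grow to the right and rows downward; lengths in m; the calibration is good to about 2 mm. A picture is of the moment at which its call begins: read the wrist's pose just before it. camera_info takes no time and is no camera call.
A pose or a line that the arm cannot do raises robot.Unreachable and nothing moves.
- robot.job_done(): hands the job in; it is judged then, once.
Readings, each from a call of its own:
- robot.read_t(): time.
- robot.read_qpos(): joint angles.
- robot.read_qvel(): joint speeds.
- robot.read_effort(): joint torques, N m.
- robot.read_position(): TCP position.
- robot.read_tcp_rot(): TCP orientation.
- robot.read_force(): force on the tool from outside, world axes, zero at the start.
- robot.read_ft_torque(): the same for the moment, N m.
- robot.read_grip_width(): opening from 0.0 (shut) to 1.0 (fully open).
- robot.read_finger_force(): force on a finger pad.
Only numpy, scipy, OpenCV 4.12 (cv2) and the standard library are available. Lean on these libraries where they do the work, as an engineer would, in place of code of your own. Each camera call takes 0.05 s, during which the arm holds its last target. There are 200 camera calls.

## Working session

There is one attempt and no reset: what is moved stays moved. The work goes in short steps, each a Python script; the robot and the scene stay as the last script left them, time stands still between calls to the robot, and variables do not carry over. Pictures are saved under pics/ and viewed, at most 12 in all, crops included, and the job is handed in when it is done.

```bash
ls; mkdir -p pics; cat > h.py <<'E'
import numpy as np, cv2
from rig import robot
def cam(name):
    c=robot.camera_info(name); f=200/np.tan(np.radians(c['vfov'])/2); return c,f
def save(name,d):
    if name=='wrist':
        p=np.array(robot.read_position());R=np.array(robot.read_tcp_rot()).reshape(3,3)
    im,dep=robot.grab_frame(name); c,f=cam(name)
    if name=='wrist':
        T=np.eye(4);T[:3,:3]=R;T[:3,3]=p;T=T@np.array(c['T_tool_cam'])
    else: T=np.linalg.inv(np.array(c['view']))
    np.savez(f'pics/{d}.npz',im=im,dep=dep,T=T,K=[f,c['cx'],c['cy'],c['k1']])
    cv2.imwrite(f'pics/{d}.png',im[:,:,::-1]); return im,dep
def ray(u,v,K):
    f,cx,cy,k=K; x,y=(u-cx)/f,(v-cy)/f; rd=np.hypot(x,y); r=rd
    for _ in range(20): r=rd/(1+k*r*r)
    s=1/(1+k*r*r); return np.array([x*s,y*s,1+0*x])
def pt(d,u,v,z=None):
    "world point from depth, or from plane height z"
    D=np.load(f'pics/{d}.npz');T=D['T'];r=ray(float(u),float(v),D['K'])
    if z is None: q=r*D['dep'][int(round(v)),int(round(u))]
    else:
        w=T[:3,:3]@r; q=r*(z-T[2,3])/w[2]
    return T[:3,:3]@q+T[:3,3]
def cloud(d):
    D=np.load(f'pics/{d}.npz');T=D['T'];v,u=np.mgrid[0:400,0:640].astype(float)
    q=ray(u,v,D['K'])*D['dep']; w=np.einsum('ij,jhw->hwi',T[:3,:3],q)+T[:3,3]; w[D['dep']==0]=np.nan
    return w
def proj(d,P):
    D=np.load(f'pics/{d}.npz');f,cx,cy,k=D['K'];q=np.linalg.inv(D['T'])@np.append(P,1)
    x,y=q[:2]/q[2];s=1+k*(x*x+y*y);return np.array([f*x*s+cx,f*y*s+cy])
E
python3 -c "
from h import *
save('scene','s0');save('top','t0')
print(robot.read_t(),robot.camera_info('wrist'),robot.camera_info('top'))"
```

```text
pics
0.1 {'vfov': 69.27260036785032, 'cx': 322.0330505949542, 'cy': 200.17800843727593, 'k1': -0.044062872213647665, 'T_tool_cam': array([[ 8.02900656e-04, -9.58482343e-01, -2.85150756e-01,
         7.69118960e-02],
       [ 9.99999366e-01,  5.44433339e-04,  9.85690548e-04,
         3.13408652e-04],
       [-7.89521408e-04, -2.85151366e-01,  9.58482172e-01,
        -1.90262155e-01],
       [ 0.00000000e+00,  0.00000000e+00,  0.00000000e+00,
         1.00000000e+00]])} {'vfov': 50.81865486048916, 'cx': 316.68685106909675, 'cy': 197.73633514743835, 'k1': -0.05578201475994772, 'view': array([[-0.02497587, -0.99920182, -0.03117572,  0.13274512],
       [-0.99521773,  0.027798  , -0.09364258,  0.57559995],
       [ 0.09443446,  0.02868782, -0.99511765,  1.32999005],
       [ 0.        ,  0.        ,  0.        ,  1.        ]])}
```

View pics/t0.png

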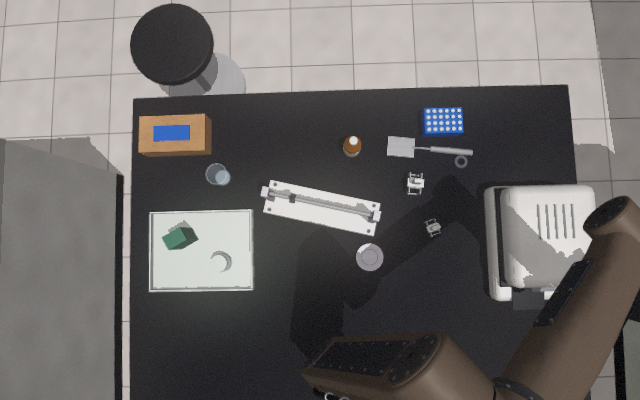

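View pics/s0.png

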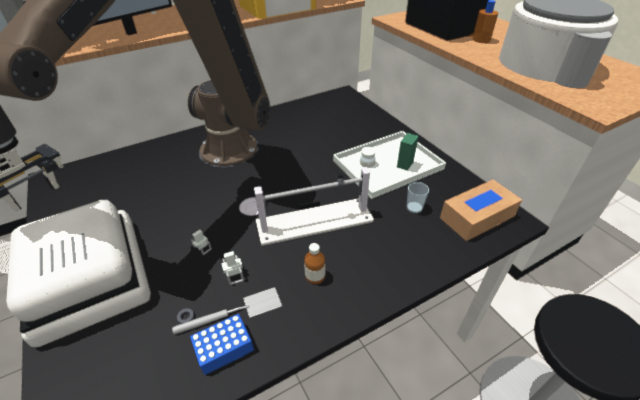

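The top view shows the small clip at about (433,228) and the big one at (415,183). The bar runs from (268,190) to (377,215), with the collar near (292,198). The pan is at (370,257), below the bar's near end.

```bash
python3 - <<'E'
from h import *
np.set_printoptions(precision=4,suppress=True)
for n,u,v,z in [('clip',433,228,.04),('big',415,183,.05),('barA',268,190,.145),('barB',377,215,.145),('collar',292,198,.15),('pan',370,257,.01)]:
    print(n,pt('t0',u,v),pt('t0',u,v,z))
w=cloud('t0')
m=(w[...,2]>.025)&(np.hypot(w[...,0]-pt('t0',433,228,.04)[0],w[...,1]-pt('t0',433,228,.04)[1])<.05)
q=w[m];print(len(q),q.max(0),q.min(0)); 
top=q[q[:,2]>q[:,2].max()-.012];print(top.mean(0),cv2.minAreaRect(top[:,:2].astype(np.float32)*1000))
im=cv2.imread('pics/t0.png');a=cv2.resize(im[165:275,255:455],(800,440),interpolation=cv2.INTER_CUBIC);cv2.imwrite('pics/t0c.png',a)
E
```

```text
clip [ 0.4709 -0.2417  0.0698] [ 0.4713 -0.2489  0.04  ]
big [ 0.6134 -0.1936  0.0642] [ 0.6152 -0.1965  0.05  ]
barA [0.5919 0.2542 0.1721] [0.595  0.2581 0.145 ]
barB [ 0.5105 -0.0576  0.1783] [ 0.5122 -0.0614  0.145 ]
collar [0.5662 0.1844 0.1759] [0.5687 0.1867 0.15  ]
pan [ 0.3838 -0.0496  0.0052] [ 0.384  -0.0491  0.01  ]
124 [ 0.5031 -0.2293  0.074 ] [ 0.4461 -0.273   0.0253]
[ 0.4745 -0.2508  0.0683] ((474.751708984375, -251.5812225341797), (11.378917694091797, 27.55010986328125), 16.524715423583984)
```

View pics/t0c.png

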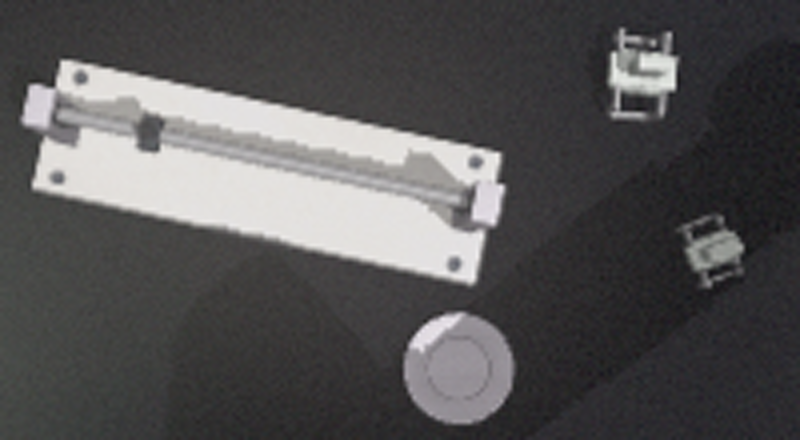

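The crop confirms the layout: the collar's inner face is at crop (162,137), the bar ends are at (57,115) and (465,198), and the clip is at (713,250) with its bore running right and slightly up. The white appliance stands near the start pose, so I check its height and the IK before moving.

```bash
cat >> h.py <<'E'
def Rd(th):
    c,s=np.cos(np.radians(th)),np.sin(np.radians(th)); return np.array([[-s,c,0],[c,s,0],[0,0,-1.]])
E
python3 - <<'E'
from h import *
np.set_printoptions(precision=3,suppress=True)
w=cloud('t0')[185:300,485:595].reshape(-1,3);w=w[w[:,2]>.05];print('appl',np.percentile(w,[2,98],axis=0))
print(robot.read_tcp_rot())
A=pt('t0',269.25,193.75,.145);B=pt('t0',371.25,214.5,.145);S=pt('t0',295.5,199,.145)
u=(A-B)/np.linalg.norm(A-B);print(A,B,S,np.linalg.norm(A-B),np.degrees(np.arctan2(u[1],u[0])))
for th in(16.5,196.5,-163.5):print(th,robot.ik([.474,-.25,.15],Rd(th)),robot.ik([.474,-.25,.04],Rd(th)))
for th in(-14.5,165.5):print(th,robot.ik([.54,.1,.3],Rd(th)),robot.ik([.56,.17,.16],Rd(th)))
print(robot.ik([.291,-.609,.35],np.array(robot.read_tcp_rot())))
E
```

```text
appl [[ 0.258 -0.668  0.058]
 [ 0.581 -0.313  0.693]]
[[-0.902 -0.431 -0.001]
 [-0.431  0.902  0.001]
 [ 0.     0.001 -1.   ]]
[0.584 0.255 0.145] [ 0.514 -0.045  0.145] [0.566 0.177 0.145] 0.30717376685846154 76.90053239997341
16.5 [  -6.836    9.451  -20.52     0.     -60.029 -156.664] [  -6.836   16.416  -28.135    0.     -45.449 -156.664]
196.5 [ -6.836   9.451 -20.52    0.    -60.029  23.336] [ -6.836  16.416 -28.135   0.    -45.449  23.336]
-163.5 [ -6.836   9.451 -20.52    0.    -60.029  23.336] [ -6.836  16.416 -28.135   0.    -45.449  23.336]
-14.5 [ 30.933   5.648  -5.148   0.    -79.204 134.567] [ 36.018  13.567 -13.78    0.    -62.652 129.482]
165.5 [ 30.933   5.648  -5.148   0.    -79.204 -45.433] [ 36.018  13.567 -13.78    0.    -62.652 -50.518]
[-47.961  17.837  16.503  -0.016 -88.748 -16.502]
```

```bash
python3 - <<'E'
from h import *
p=np.array(robot.read_position())
robot.servo_line([p[0],p[1],.35],speed=.3)
robot.goto([.474,-.25,.17],Rd(196.5)); save('wrist','w1')
robot.servo_line([.474,-.25,.30],speed=.3)
robot.goto([.549,.11,.28],Rd(166.9)); save('wrist','w2')
print(robot.read_t(),robot.read_force())
E
python3 -c "
import cv2,numpy as np
cv2.imwrite('pics/w12.png',np.vstack([cv2.imread('pics/w1.png')[0:300,100:540],cv2.imread('pics/w2.png')[100:400,100:540]]))"
```

```text
4.4417 [-0.19673379 -1.35054194 -0.21939369]
```

View pics/w12.png

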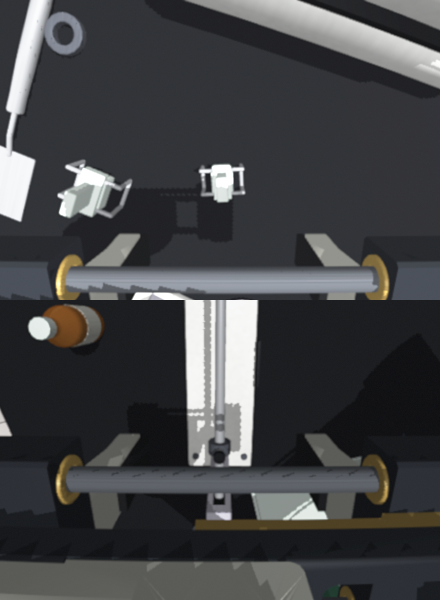

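In w1 the small clip is at (322,183) in full-image pixels, well centred. In w2 the bar runs vertically at u≈320, with the collar at about (320,348). Next I fit the clouds from both pictures.

```bash
python3 - <<'E'
from h import *
np.set_printoptions(precision=4,suppress=True)
w=cloud('w1')[150:225,290:355].reshape(-1,3);w=w[(w[:,2]>.02)]
for lo,hi in[(.02,.034),(.034,.04),(.055,.08),(.066,.075)]:
    q=w[(w[:,2]>lo)&(w[:,2]<hi)]
    if len(q)>5:
        print(lo,len(q),q.mean(0),cv2.minAreaRect(q[:,:2].astype(np.float32)*1000))
W=cloud('w2'); w=W[100:365,280:360].reshape(-1,3)
print('zmax hist',np.histogram(w[:,2],bins=np.arange(.0,.2,.01)))
u=np.array([np.cos(np.radians(76.9)),np.sin(np.radians(76.9)),0])
q=w[(w[:,2]>.135)&(w[:,2]<.157)]
print(len(q))
for r in range(140,364,8):
    row=W[r,280:360]; m=(row[:,2]>.138)&(row[:,2]<.19); 
    if m.sum()>1: print(r,280+np.where(m)[0][[0,-1]],row[m].mean(0),row[m][:,2].max(), np.linalg.norm(row[m][-1]-row[m][0]))
a=cv2.imread('pics/w1.png')[145:235,275:370];b=cv2.imread('pics/w2.png')[300:370,275:370]
cv2.imwrite('pics/z.png',cv2.resize(np.vstack([a,b]),None,fx=3.6,fy=3.6,interpolation=cv2.INTER_CUBIC))
E
```

```text
0.02 292 [ 0.475  -0.2533  0.0314] ((474.789794921875, -252.38992309570312), (51.18917465209961, 38.7457275390625), 18.63185691833496)
0.034 272 [ 0.476  -0.2571  0.0357] ((481.5060119628906, -249.68295288085938), (34.52402877807617, 38.92084503173828), 20.078327178955078)
0.055 302 [ 0.475  -0.2532  0.0689] ((474.6319885253906, -252.01731872558594), (11.980545043945312, 25.720556259155273), 19.440134048461914)
0.066 278 [ 0.4747 -0.2522  0.0696] ((474.5895690917969, -251.8971405029297), (11.980545043945312, 25.465654373168945), 19.440134048461914)
zmax hist (array([1801, 9087,   95,  175,   20,   25,   22,    0,    0,    0,    0,
          0,    0,   24, 1057,  973,  131,  404,    5]), array([0.  , 0.01, 0.02, 0.03, 0.04, 0.05, 0.06, 0.07, 0.08, 0.09, 0.1 ,
       0.11, 0.12, 0.13, 0.14, 0.15, 0.16, 0.17, 0.18, 0.19]))
1963
140 [316 325] [0.5391 0.0605 0.1498] 0.15136569304549835 0.010007989240285318
148 [316 325] [0.5411 0.069  0.1492] 0.15106091707649882 0.00992048916793785
156 [315 325] [0.5436 0.0774 0.1496] 0.1516640821793211 0.011669177336940301
164 [315 325] [0.5456 0.0861 0.
[... 509 characters left out ...]
220 [315 324] [0.5613 0.1506 0.1495] 0.15102000303136381 0.010778772311067776
228 [315 324] [0.5637 0.1606 0.1492] 0.15124869080000058 0.01127675303088069
236 [315 324] [0.566  0.1705 0.1494] 0.15098879139641802 0.011419419061466799
244 [309 330] [0.5676 0.1791 0.1533] 0.15517003222978804 0.025400933992509468
252 [309 330] [0.5694 0.1856 0.161 ] 0.17262895690951152 0.025627433908668017
260 [314 325] [0.57   0.1885 0.175 ] 0.17645072214693913 0.012583843580214657
300 [308 329] [0.5869 0.2541 0.1548] 0.15631244960598295 0.026783677154845323
308 [307 330] [0.5868 0.2544 0.1704] 0.17222038647846416 0.028342637056024255
316 [307 330] [0.5874 0.2595 0.1788] 0.18000377957174923 0.027679668385096567
```

View pics/z.png

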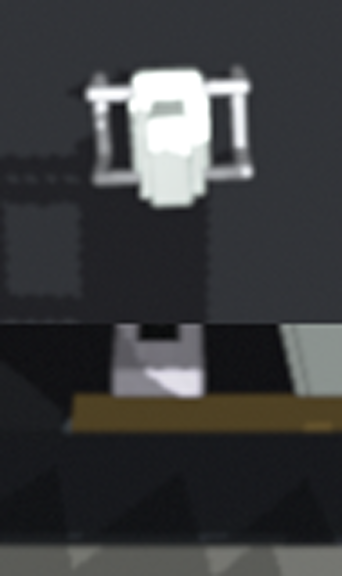

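```bash
python3 - <<'E'
from h import *
np.set_printoptions(precision=4,suppress=True)
W=cloud('w2')
P=[]
for r in range(140,238,2):
    row=W[r,280:360]; m=(row[:,2]>.138)&(row[:,2]<.19); P.append(row[m].mean(0))
P=np.array(P);c=P.mean(0);v=np.linalg.svd(P[:,:2]-c[:2])[2][0];v*=np.sign(v[1])
print('bar',c,v,np.degrees(np.arctan2(v[1],v[0])),np.abs((P[:,:2]-c[:2])@[-v[1],v[0]]).max())
for r in range(236,250):
    row=W[r,300:340]; m=(row[:,2]>.138)&(row[:,2]<.19); s=(row[m][:,:2]-c[:2])@v; print(r,m.sum(),s.min(),np.median(s),row[m][:,2].max())
th=199.
robot.move_gripper(.6)
robot.goto([.4746,-.252,.12],Rd(th))
robot.servo_line([.4746,-.252,.040],speed=.1)
print('f',robot.read_force())
robot.move_gripper(0.0)
print('w',robot.read_grip_width()*88,robot.read_finger_force(),robot.read_position())
robot.servo_line([.4746,-.252,.30],speed=.2)
u=np.append(v,0);ang=np.degrees(np.arctan2(v[1],v[0]))
robot.goto([.549,.105,.265],Rd(ang+90)); save('wrist','w3')
print(robot.read_t(),robot.read_force(),robot.read_grip_width()*88,robot.read_position())
E
python3 -c "
import cv2
cv2.imwrite('pics/w3c.png',cv2.resize(cv2.imread('pics/w3.png')[80:280,190:450],None,fx=3,fy=3))"
```

```text
bar [0.5522 0.1138 0.1494] [0.2382 0.9712] 76.21984245971653 0.0003964432412392238
236 10 0.057684336235296056 0.058229565707442726 0.15098879139641802
237 10 0.058912796565509754 0.059550304280058086 0.1511078254634622
238 10 0.05988918512997338 0.0607586436760721 0.1519340847725657
239 19 0.061553672352353234 0.06308712088507948 0.1510843339777208
240 22 0.062291764154082656 0.06643492974972076 0.15233424417594005
241 22 0.06387707464248303 0.06642624665045581 0.15171545970083183
242 22 0.06544114648840611 0.06657772107619747 0.15116016345337058
243 22 0.0661031696031915 0.06673640853939136 0.15246108345915527
244 21 0.06632615615026984 0.06680985185099546 0.15517003222978804
245 22 0.06674344467599581 0.0671842475825456 0.15684145992907778
246 22 0.06686771818111802 0.0679961712513639 0.15911000667086
247 22 0.06824155189829086 0.0696643526685147 0.15903351498318835
248 22 0.06968805227818645 0.0706187645038083 0.15878524937987798
249 22 0.07050532892311807 0.07213398850591232 0.1597685673567953
f [-0.2605 -0.0088  0.2491]
w 0.4336325064771164 0.0 [ 0.4746 -0.252   0.04  ]
11.5417 [0.4693 0.0265 0.5155] 0.697012708438765 [0.5491 0.1042 0.265 ]
```

View pics/w3c.png

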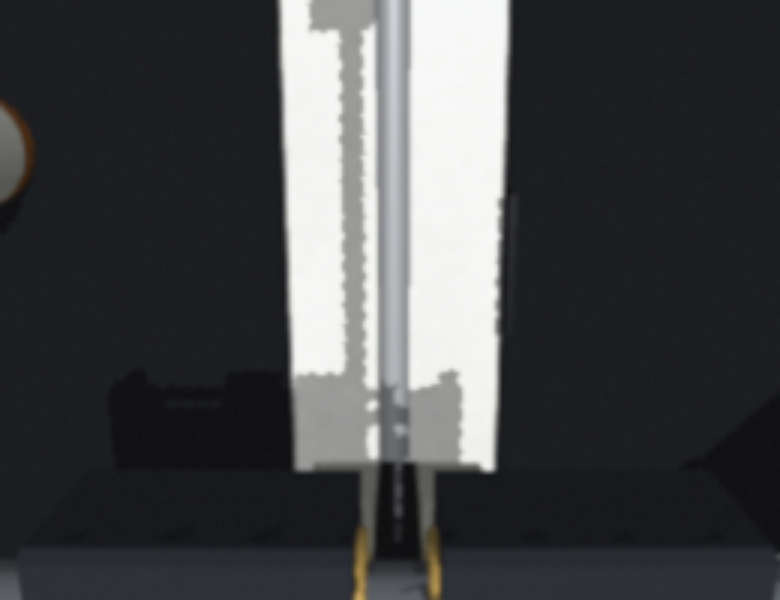

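The grasp came up empty: the width is about 0.5 mm and w3 shows no clip. I look at the clip again before doing anything else.

```bash
python3 - <<'E'
from h import *
np.set_printoptions(precision=4,suppress=True)
save('top','t1');save('scene','s1')
robot.move_gripper(1.0)
robot.goto([.474,-.25,.30],Rd(199)); robot.servo_line([.474,-.25,.17],speed=.2); save('wrist','w4')
print(robot.read_t(),robot.read_position())
w=cloud('w4')[120:240,260:390].reshape(-1,3);w=w[(w[:,2]>.02)&(w[:,2]<.1)]
for lo,hi in[(.02,.034),(.034,.04),(.055,.08)]:
    q=w[(w[:,2]>lo)&(w[:,2]<hi)]
    if len(q)>5: print(lo,len(q),q.mean(0),cv2.minAreaRect(q[:,:2].astype(np.float32)*1000))
a=cv2.resize(cv2.imread('pics/w4.png')[120:300,200:440],(720,540),interpolation=cv2.INTER_CUBIC)
cv2.imwrite('pics/w4c.png',a)
E
```

```text
15.3 [ 0.4751 -0.2501  0.1714]
0.02 312 [ 0.4752 -0.2542  0.0314] ((474.5148010253906, -252.0887908935547), (51.21940612792969, 39.32805252075195), 20.447118759155273)
0.034 275 [ 0.4761 -0.2564  0.0356] ((472.6816711425781, -252.86268615722656), (22.867868423461914, 39.07713317871094), 18.68536376953125)
0.055 295 [ 0.4751 -0.253   0.0688] ((474.6138916015625, -251.80874633789062), (10.693334579467773, 26.13600730895996), 19.289268493652344)
```

View pics/w4c.png

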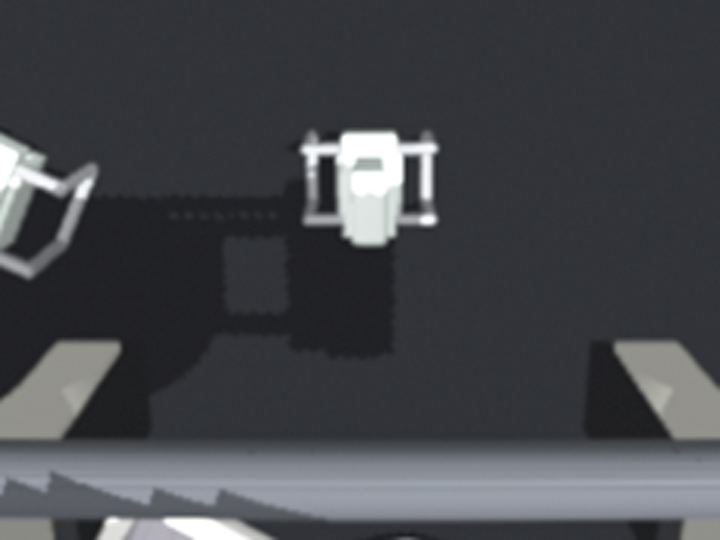

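The clip has not moved; it is still at (.4746,-.252). Next I check where the fingertips really are in the tool frame, using w4's depth.

```bash
python3 - <<'E'
from h import *
np.set_printoptions(precision=4,suppress=True)
T=np.array(robot.camera_info('wrist')['T_tool_cam'])
for n in('w4','w1'):
    D=np.load(f'pics/{n}.npz');Tt=D['T']@np.linalg.inv(T)
    P=(cloud(n)-Tt[:3,3])@Tt[:3,:3]
    for (u,v) in[(225,240),(230,260),(245,260),(420,240),(425,250),(400,250),(320,275),(320,285),(225,290),(320,310),(320,350)]: print(n,u,v,D['dep'][v,u],P[v,u]*1000)
    near=P[200:400][(P[200:400][...,2]<.03)]; print('deepest z',np.nanmax(near[:,2]),np.nanpercentile(near[:,2],[90,99]))
print(robot.read_position(),robot.read_qpos(),robot.read_grip_width())
E
```

```text
w4 225 240 0.15804264 [ 10.4655 -53.2303 -45.0569]
w4 230 260 0.13799901 [  9.6304 -44.073  -66.2044]
w4 245 260 0.16331835 [ -2.581  -43.6171 -43.4183]
w4 420 240 0.15794665 [ 10.5888  53.8136 -45.0076]
w4 425 250 0.14495154 [ 11.1581  51.9788 -58.3966]
w4 400 250 0.16143934 [  3.7837  43.7252 -43.3959]
w4 320 275 0.085825145 [  30.7053   -0.4821 -114.3254]
w4 320 285 0.08566849 [  27.9233   -0.4781 -115.3151]
w4 225 290 0.084989674 [  26.731   -28.6252 -116.4071]
w4 320 310 0.41329822 [-192.4666   -2.9763  160.9982]
w4 320 350 0.06544494 [  24.9713   -0.3087 -137.2885]
deepest z -0.03146354476101565 [-0.1101 -0.0479]
w1 225 240 0.15655045 [ 11.0887 -52.726  -46.4279]
w1 230 260 0.13928083 [  9.0096 -44.4841 -65.052 ]
w1 245 260 0.16394368 [ -2.8837 -43.7849 -42.8561]
w1 420 240 0.15621583 [ 11.3107  53.2259 -46.5993]
w1 425 250 0.14544548 [ 10.9356  52.1553 -57.9473]
w1 400 250 0.16227466 [  3.4076  43.9505 -42.636 ]
w1 320 275 0.08570131 [  30.7713   -0.4812 -114.435 ]
w1 320 285 0.08460015 [  28.5287   -0.4698 -116.2498]
w1 225 290 0.086311564 [  25.9574  -29.0732 -115.2583]
w1 320 310 0.41430083 [-193.119    -2.984   161.8504]
w1 320 350 0.0653438 [  25.0509   -0.3079 -137.3704]
deepest z -0.031421983633847454 [-0.1101 -0.0478]
[ 0.4751 -0.2501  0.1714] [ -6.8058   8.4304 -18.7798   0.0321 -62.6668  25.8291] 0.9982748827486863
```

```bash
python3 - <<'E'
from h import *
import cv2
a=cv2.imread('pics/w4.png')[150:400];b=cv2.imread('pics/w3.png')[150:400]
cv2.imwrite('pics/f.png',np.vstack([a,b]))
E
```

```text
(no output)
```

View pics/f.png

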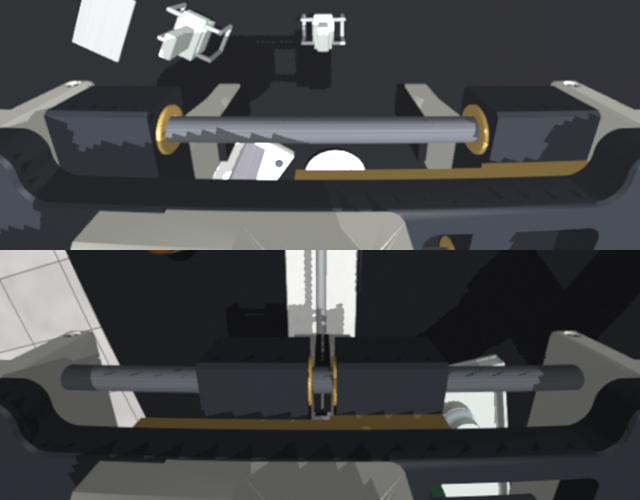

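Only now does it make sense. In w4 the fingertips (pixel row about 233) sit at tool z ≈ -31 mm, not at the reported TCP. At the grasp they were therefore at z≈71 mm, just above the 70 mm fin. I measure that offset properly.

```bash
python3 - <<'E'
from h import *
np.set_printoptions(precision=1,suppress=True,linewidth=150)
T=np.array(robot.camera_info('wrist')['T_tool_cam'])
for n in('w4','w3','w2'):
    D=np.load(f'pics/{n}.npz');Tt=D['T']@np.linalg.inv(T)
    P=(cloud(n)-Tt[:3,3])@Tt[:3,:3]*1000
    m=(np.abs(P[...,0])<14)&(np.abs(P[...,1])<65)&(P[...,2]<5)&(P[...,2]>-60)
    q=P[m];print(n,len(q),'z top pct',np.percentile(q[:,2],[50,90,95,98,99.5,100]))
    t=q[q[:,2]>-36];print(t.min(0),t.max(0),len(t))
    print(np.histogram(q[:,2],bins=np.arange(-60,0,4)))
    for u in((225,235) if n!='w3' else (313,332)):
        print(u,[(v,P[v,u].round(0).tolist()) for v in range(222,262,3)])
E
```

```text
w4 1858 z top pct [-48.  -37.2 -34.7 -33.  -32.1 -31.5]
[ -9.8 -47.2 -36. ] [  9.4  47.1 -31.5] 141
(array([256, 363, 308, 301, 257, 232, 133,   8,   0,   0,   0,   0,   0,   0]), array([-60, -56, -52, -48, -44, -40, -36, -32, -28, -24, -20, -16, -12,  -8,  -4]))
225 [(222, [-62.0, -130.0, 171.0]), (225, [-66.0, -131.0, 171.0]), (228, [-70.0, -131.0, 170.0]), (231, [-74.0, -131.0, 170.0]), (234, [11.0, -56.0, -38.0]), (237, [11.0, -54.0, -42.0]), (240, [10.0, -53.0, -45.0]), (243, [11.0, -52.0, -50.0]), (246, [11.0, -51.0, -53.0]), (249, [9.0, -50.0, -54.0]), (252, [8.0, -51.0, -54.0]), (255, [6.0, -51.0, -55.0]), (258, [9.0, -48.0, -63.0]), (261, [10.0, -46.0, -67.0])]
235 [(222, [-62.0, -117.0, 171.0]), (225, [-66.0, -117.0, 171.0]), (228, [-70.0, -118.0, 171.0]), (231, [-74.0, -118.0, 171.0]), (234, [-79.0, -118.0, 171.0]), (237, [10.0, -49.0, -41.0]), (240, [11.0, -47.0, -46.0]), (243, [9.0, -47.0, -46.0]), (246, [9.0, -46.0, -50.0]), (249, [10.0, -45.0, -54.0]), (252, [9.0, -44.0, -57.0]), (255, [9.0, -44.0, -59.0]), (258, [7.0, -44.0, -60.0]), (261, [5.0, -44.0, -59.0])]
w3 533
[... 1453 characters left out ...]
 [11.0, -55.0, -38.0]), (237, [11.0, -54.0, -42.0]), (240, [11.0, -53.0, -46.0]), (243, [11.0, -51.0, -51.0]), (246, [11.0, -50.0, -54.0]), (249, [10.0, -50.0, -54.0]), (252, [9.0, -50.0, -56.0]), (255, [6.0, -51.0, -54.0]), (258, [9.0, -48.0, -63.0]), (261, [10.0, -46.0, -67.0])]
235 [(222, [-103.0, -152.0, 280.0]), (225, [-108.0, -152.0, 279.0]), (228, [-114.0, -153.0, 279.0]), (231, [-120.0, -153.0, 280.0]), (234, [-125.0, -154.0, 279.0]), (237, [11.0, -49.0, -42.0]), (240, [11.0, -47.0, -46.0]), (243, [9.0, -48.0, -46.0]), (246, [9.0, -46.0, -50.0]), (249, [9.0, -45.0, -53.0]), (252, [9.0, -44.0, -57.0]), (255, [9.0, -44.0, -60.0]), (258, [7.0, -44.0, -59.0]), (261, [6.0, -44.0, -61.0])]
```

The tips consistently sit 32 mm behind the reported TCP, while the scene heights agree, so the grasp needs a reported z of about 9 mm. I descend with a force guard.

```bash
python3 - <<'E'
from h import *
np.set_printoptions(precision=4,suppress=True)
R=Rd(199.)
robot.servo_line([.4746,-.252,.10],R,speed=.1); robot.move_gripper(.6); robot.dwell(.3)
f0=np.array(robot.read_force())
for z in[.04,.025,.018,.012,.009]:
    robot.servo_line([.4746,-.252,z],speed=.06); f=np.array(robot.read_force())-f0; print(z,f)
    if abs(f[2])>3: break
else:
    robot.move_gripper(0.0); w=robot.read_grip_width()*88
    print('w',w,robot.read_finger_force(),robot.read_position())
    if w>8:
        robot.servo_line([.4746,-.252,.25],speed=.2)
        robot.goto([.5505,.107,.25],Rd(166.22)); robot.dwell(.3); save('wrist','w5')
        print(robot.read_force()-f0,robot.read_grip_width()*88,robot.read_position())
print(robot.read_t())
cv2.imwrite('pics/w5c.png',cv2.resize(cv2.imread('pics/w5.png')[100:290,210:430],None,fx=3,fy=3))
E
```

```text
0.04 [ 0.6583  1.3987 -0.0583]
0.025 [ 0.3594  1.6285 -0.2302]
0.018 [ 0.634   2.3913 -0.7509]
0.012 [ 0.9148  2.1205 -0.3204]
0.009 [-0.0415  1.8757 -0.479 ]
w 11.71271538735451 29.99210089445114 [ 0.4746 -0.252   0.009 ]
[-0.5366  1.3104 -0.781 ] 11.513556976866672 [0.5506 0.1065 0.2501]
23.375
```

View pics/w5c.png

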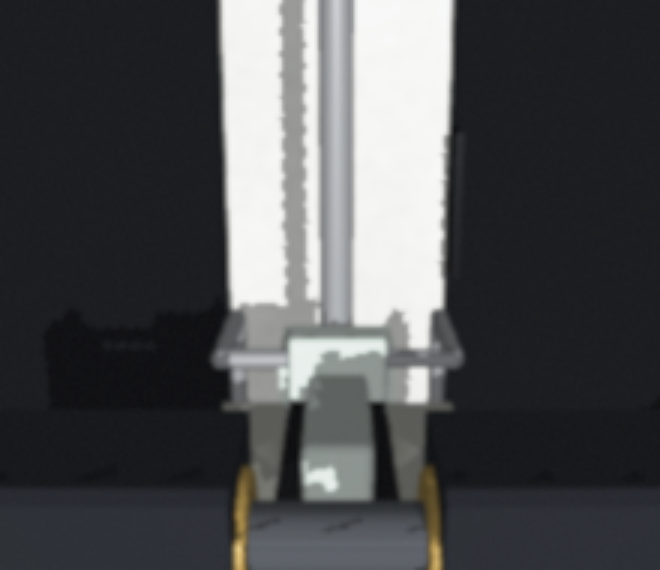

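The clip is held by the fin (width 11.5 mm), with the saddle centred near crop x=337, in line with the bar. I compare the saddle and the bar in the tool frame.

```bash
python3 - <<'E'
from h import *
np.set_printoptions(precision=1,suppress=True,linewidth=150)
T=np.array(robot.camera_info('wrist')['T_tool_cam'])
D=np.load('pics/w5.npz');Tt=D['T']@np.linalg.inv(T)
P=(cloud('w5')-Tt[:3,3])@Tt[:3,:3]*1000
print(Tt)
for r in (100,130,160,190,203): 
    row=P[r,300:350];m=(row[:,2]>90)&(row[:,2]<112);print('bar',r,row[m].mean(0),m.sum())
for r in range(208,236,3):
    row=P[r,270:375];m=(row[:,2]>-40)&(row[:,2]<40);q=row[m]
    if len(q):
        c=q[np.abs(q[:,1])<14];print('clip',r,q[:,1].min(),q[:,1].max(),'|',c.mean(0) if len(c) else 0,c[:,1].min(),c[:,1].max())
q=P[200:240,305:345].reshape(-1,3);q=q[(np.abs(q[:,1])<11)&(q[:,2]>-20)&(q[:,2]<30)]
print('saddle',len(q),q.min(0),q.max(0),np.percentile(q,[2,98],axis=0))
E
```

```text
[[-0.2 -1.   0.   0.6]
 [-1.   0.2 -0.   0.1]
 [ 0.  -0.  -1.   0.3]
 [ 0.   0.   0.   1. ]]
bar 100 [ 89.9   0.1 101.1] 13
bar 130 [ 61.8   0.1 101.4] 13
bar 160 [ 32.3   0.2 100.5] 11
bar 190 [  1.1   0.2 100.4] 11
bar 203 [-13.    0.2 100.3] 11Traceback (most recent call last):
  File "<stdin>", line 12, in <module>
    return umr_minimum(a, axis, None, out, keepdims, initial, where)
ValueError: zero-size array to reduction operation minimum which has no identity
```

```bash
cat > press.py <<'E'
from h import *
np.set_printoptions(precision=1,suppress=True,linewidth=150)
T=np.array(robot.camera_info('wrist')['T_tool_cam'])
D=np.load('pics/w5.npz');Tt=D['T']@np.linalg.inv(T)
P=((cloud('w5')-Tt[:3,3])@Tt[:3,:3]*1000)[190:250,280:365].reshape(-1,3)
q=P[(np.abs(P[:,1])<12)&(P[:,2]>-31)&(P[:,2]<-10)];print('saddle',len(q),q.min(0),q.max(0),np.median(q,0))
fz=lambda: np.mean([robot.read_force()[2] for _ in range(4)])
x,y=.5514,.1105
robot.servo_line([x,y,.165],Rd(166.22),speed=.15); robot.dwell(.4)
f0=np.mean([robot.read_force() for _ in range(5)],axis=0);print('tare',f0)
z=.150; robot.servo_line([x,y,z],speed=.05)
pk=0;log=[]
while z>.114:
    z-=.0004 if pk>3 else .0008
    robot.servo_line([x,y,z],speed=.012)
    f=fz()-f0[2]; log.append((round(z*1000,1),round(f,1))); pk=max(pk,f)
    if f>13.2 or (pk>5 and f<pk-1.5): break
    if robot.read_t()>52: break
print(log);print(pk,robot.read_t(),robot.read_position()*1000,robot.read_grip_width()*88,robot.read_force()-f0)
np.save('f0.npy',f0)
E
python3 press.py
```

```text
saddle 786 [  3.8 -12.  -30.9] [ 20.6  12.  -10.3] [ 15.4   0.2 -26.3]
tare [-0.1  0.1 -0.6]
[(149.2, np.float64(-1.0)), (148.4, np.float64(-0.1)), (147.6, np.float64(-0.6)), (146.8, np.float64(-0.3)), (146.0, np.float64(0.5)), (145.2, np.float64(0.7)), (144.4, np.float64(-0.3)), (143.6, np.float64(0.3)), (142.8, np.float64(1.0)), (142.0, np.float64(1.0)), (141.2, np.float64(2.5)), (140.4, np.float64(1.5)), (139.6, np.float64(2.6)), (138.8, np.float64(2.7)), (138.0, np.float64(3.6)), (137.6, np.float64(3.9)), (137.2, np.float64(3.8)), (136.8, np.float64(4.8)), (136.4, np.float64(4.5)), (136.0, np.float64(5.1)), (135.6, np.float64(4.8)), (135.2, np.float64(5.2)), (134.8, np.float64(6.4)), (134.4, np.float64(6.3)), (134.0, np.float64(5.5)), (133.6, np.float64(6.3)), (133.2, np.float64(5.4)), (132.8, np.float64(6.7)), (132.4, np.float64(6.6)), (132.0, np.float64(6.6)), (131.6, np.float64(6.5)), (131.2, np.float64(7.9)), (130.8, np.float64(8.3)), (130.4, np.float64(7.1)), (130.0, np.float64(8.0)), (129.6, np.float64(8.8)), (129.2, np.float64(8.2)), (128.8, np.float64(8.5)), (128.4, np.float64(7.5)), (128.0, np.float64(9.6)), (127.6, np.float64(9.9)), (127.2, np.float64(9.0)), (126.8, np.float64(10.0)), (126.4, np.float64(10.5)), (126.0, np.float64(10.2)), (125.6, np.float64(10.3)), (125.2, np.float64(10.0)), (124.8, np.float64(10.2)), (124.4, np.float64(10.3)), (124.0, np.float64(10.6)), (123.6, np.float64(-0.2))]
10.604257513182592 37.6917 [551.1 110.3 123.9] 12.074855067967235 [ 2.4 -1.4 -0.2]
```

The push rose to 10.6 N and dropped at once to zero, which looks like the snap. I check the settled force and the geometry.

```bash
python3 - <<'E'
from h import *
np.set_printoptions(precision=2,suppress=True,linewidth=150)
f0=np.load('f0.npy');print(np.mean([robot.read_force() for _ in range(8)],axis=0)-f0)
save('wrist','w6');save('scene','s6')
T=np.array(robot.camera_info('wrist')['T_tool_cam'])
D=np.load('pics/w6.npz');Tt=D['T']@np.linalg.inv(T);W=cloud('w6')
print(robot.read_t(),robot.read_position(),np.mean([robot.read_force() for _ in range(8)],axis=0)-f0)
P=((W-Tt[:3,3])@Tt[:3,:3]*1000)
for r in range(100,222,12):
    row=P[r,300:345];m=(np.abs(row[:,1])<12)&(row[:,2]<25);
    if m.sum():print(r,row[m].mean(0),W[r,300:345][m][:,2].max(),m.sum())
q=P[190:250,280:365].reshape(-1,3);q=q[(np.abs(q[:,1])<12)&(q[:,2]>-40)&(q[:,2]<-15)&(q[:,0]<22)];print('saddle',len(q),np.median(q,0),q.max(0))
a=cv2.resize(cv2.imread('pics/w6.png')[60:260,210:430],(528,480));b=cv2.resize(cv2.imread('pics/s6.png')[160:250,235:400],None,fx=3.2,fy=3.2,interpolation=cv2.INTER_CUBIC)[:,:528]
cv2.imwrite('pics/w6c.png',np.vstack([a[:300+0],b]) if 0 else np.vstack([cv2.resize(a,(528,310)),b]))
E
```

```text
[ 2.4  -1.37 -0.22]
37.7917 [0.55 0.11 0.12] [ 2.8  -0.31  5.06]
100 [ 84.62  -0.69 -14.43] 0.14037800934291772 20
112 [ 77.94  -0.69 -14.68] 0.14092279942502706 20
124 [ 71.13  -0.09 -14.78] 0.14025282307192222 20
136 [ 64.18  -0.39 -14.6 ] 0.1404247093026326 19
148 [ 57.11  -0.39 -14.79] 0.14085134880075068 19
160 [ 49.93  -0.39 -15.18] 0.14068821146441968 19
172 [ 42.52  -0.4  -15.05] 0.14154407992952334 19
184 [ 34.88  -0.4  -14.76] 0.14171776580304055 19
196 [ 27.15  -0.4  -14.83] 0.1404653216295687 19
208 [ 19.27  -0.08 -15.05] 0.1406598515232593 18
220 [ 15.34  -0.06 -26.29] 0.15208988299394888 40
saddle 1013 [ 14.38   0.24 -26.58] [ 21.78  11.98 -15.01]
```

View pics/w6c.png

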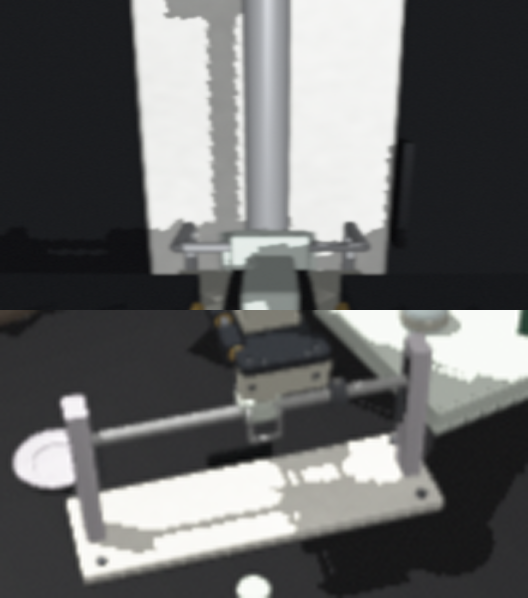

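The settled force is 5 N. The bar top is at .1405 (axis .1345) and the bore at about .134, so the clip is home and centred. I unload the springs, then slide with force feedback.

```bash
cat > slide.py <<'E'
from h import *
f0=np.load('f0.npy');u=np.array([.2382,.9712,0])
p0=np.array([.5514,.1105,.1236]); p0[2]=.1325
robot.servo_line(p0,speed=.02); robot.dwell(.2)
def rd(n=4):
    a=[]
    for _ in range(n): a.append(robot.read_force()-f0); robot.dwell(.015)
    return np.mean(a,axis=0)
f=rd();print('unloaded',f.round(2),robot.read_t())
c=np.array([.5522,.1138,0]);s0=(p0-c)@u;exp=.0666-.020-s0;print('expected travel',exp)
d=.020;robot.servo_line(p0+u*d,speed=.03);print('mid',rd().round(2),-(rd()@u))
d=exp-.0035;robot.servo_line(p0+u*d,speed=.03)
log=[];fs=[]
while d<exp+.004 and robot.read_t()<64:
    d+=.0002;robot.servo_line(p0+u*d,speed=.01);a=-(rd(3)@u)
    fs.append(a);log.append((round(d*1e3,1),round(float(a),2)))
    b=np.median(fs[:8]) if len(fs)>=8 else max(np.median(fs),2)
    if a>b+2.5 or (len(fs)>9 and np.mean(fs[-2:])>b+1.5): break
print(log,robot.read_t(),robot.read_position(),rd().round(2))
E
python3 slide.py
```

```text
unloaded [ 2.88 -2.    0.76] 38.65
expected travel 0.04999552
mid [ 3.23 -3.22  1.23] 1.992491209975351
[(np.float64(46.7), 2.17), (np.float64(46.9), 2.81), (np.float64(47.1), 3.33), (np.float64(47.3), 3.42), (np.float64(47.5), 2.58), (np.float64(47.7), 3.65), (np.float64(47.9), 2.45), (np.float64(48.1), 2.5), (np.float64(48.3), 2.6), (np.float64(48.5), 2.84), (np.float64(48.7), 3.05), (np.float64(48.9), 2.38), (np.float64(49.1), 2.54), (np.float64(49.3), 2.71), (np.float64(49.5), 2.74), (np.float64(49.7), 2.66), (np.float64(49.9), 3.68), (np.float64(50.1), 3.61), (np.float64(50.3), 4.01), (np.float64(50.5), 4.41)] 46.6333 [0.5632446  0.15894495 0.13244306] [ 3.78 -5.87  0.57]
```

The drag is steady at 2.7 N and rises to 4.4 N from 49.9 mm, exactly where contact was expected. I release and check.

```bash
python3 - <<'E'
from h import *
robot.move_gripper(.5); robot.dwell(.2)
p=np.array(robot.read_position());robot.servo_line([p[0],p[1],.29],speed=.12)
q=p-.04*np.array([.2382,.9712,0]);robot.servo_line([q[0],q[1],.29],speed=.15); robot.dwell(.3)
save('wrist','w7');save('scene','s7');print(robot.read_t())
W=cloud('w7');c=np.array([.5522,.1138]);u=np.array([.2382,.9712]);n=np.array([u[1],-u[0]])
Q=W.reshape(-1,3);s=(Q[:,:2]-c)@u;t=(Q[:,:2]-c)@n
for a in np.arange(.0,.10,.004):
    m=(abs(s-a)<.002)&(abs(t)<.016)&(Q[:,2]>.12)
    if m.sum():print(round(a*1e3),m.sum(),Q[m][:,2].max().round(4),(t[m].min()*1e3).round(1),(t[m].max()*1e3).round(1))
a=cv2.resize(cv2.imread('pics/w7.png')[130:260,240:400],(480,390),interpolation=cv2.INTER_CUBIC);b=cv2.resize(cv2.imread('pics/s7.png')[170:230,310:390],(280,210),interpolation=cv2.INTER_CUBIC)
o=np.zeros((390,760,3),np.uint8);o[:,:480]=a;o[:210,480:]=b;cv2.imwrite('pics/w7c.png',o)
E
```

```text
49.9333
0 35 0.1511 -6.1 5.7
4 40 0.1506 -6.1 5.8
8 35 0.1504 -6.1 5.8
12 32 0.1504 -6.2 5.8
16 31 0.1504 -4.9 5.8
20 34 0.1501 -5.0 5.8
24 29 0.1505 -5.0 4.6
28 95 0.1602 -10.7 9.1
32 176 0.1933 -15.5 15.1
36 83 0.1952 -12.0 15.0
40 76 0.1946 -12.1 10.4
44 68 0.1946 -12.2 10.5
48 64 0.1948 -12.2 10.5
52 67 0.1948 -12.2 10.5
56 65 0.1941 -12.3 10.5
60 60 0.1943 -15.9 15.4
64 25 0.1604 -15.9 13.0
68 46 0.1751 -12.6 13.5
72 71 0.175 -12.6 13.5
76 69 0.1749 -12.7 13.5
80 52 0.1744 -12.7 13.6
84 3 0.1495 -12.7 12.2
92 4 0.149 -5.4 4.8
96 27 0.1502 -5.4 4.8
```

View pics/w7c.png

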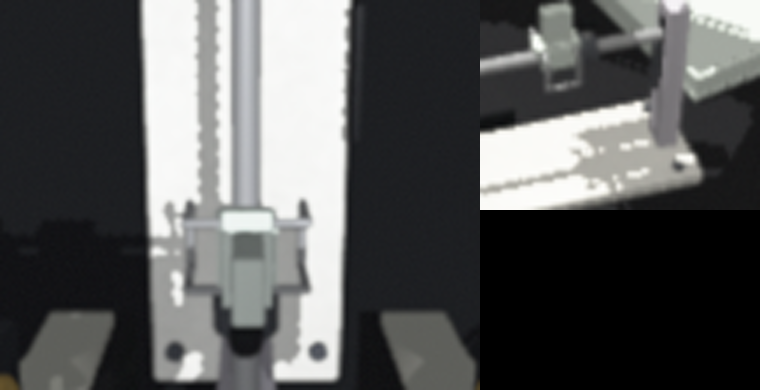

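The clip stands upright and home (fin top .1948, so bore .1448 on the .145 axis). Its saddle runs from about 27 to 67 mm and meets the collar face at 66.6 mm. The collar has not shifted.

```bash
python3 -c "
from rig import robot
print(robot.job_done())"
```

```text
the job is handed in; nothing more can be done
None
```

The small clip snapped home at about 10.6 N, was slid until it just touched the stop collar, and was released; the collar had not moved, and the job was handed in at about 50 s.

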